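# Offer a tenoned post up to its mortise

## Task

Swing the clear guard of the mortising jig gently all the way back onto its open stop. Then lift the dark tenoned post out of the rack, carry it upright over the chisels and clamps without hitting anything, and hold it over the mortise in the clamped beam, tenon lined up with the mortise and its end about a centimetre above the mouth, not touching, so that the fit can be sighted. Finish still holding it there, with the guard left open and everything else left where it is.

Things in the scene. Friction and masses are not known exactly. Their poses are not given: they have to be found in the camera images.
- jig: Fixed green mortising jig, base 200 x 220 x 30 mm (x, y, z); origin under its centre, on the bench. On it a pale beam 60 (x) x 200 (y), top 90 mm above the bench. At y = +-88 mm a steel clamp strap 100 long in x, 106 high, with a black 26 mm knob at x = 0, top 131 mm high. Guard hinge posts at x = 88, y = +-52, with stops up to 137 mm high
- mortise (a point): Centre of the mortise mouth in the beam's top face (90 mm above the bench, jig x = y = 0): a blind rectangular hole 23 mm in jig x by 33 mm in jig y, 40 mm deep; axes as the jig's, z up
- guard (a joint): Guard angle: 0 = level over the mortise (shut); grows as its bar swings up and over to jig +x; 1.85 = fully back on its open stop. Starts at 0 to 0.3. Stiff hinge (0.25 N m): stays where left; bar needs 1.5 to 3 N. Clear plate 4 mm thick, 5 to 115 mm off the hinge, 120 wide, between yellow arms at y = +-62; 50 mm open gap from plate to bar; 0.2 kg
- guard_hinge (a point): Middle of the guard's hinge axis, which runs along jig y; 85 mm to jig +x of the mortise, 110 mm above the bench; axes as the jig's
- guard_bar (a point): Centre of the guard's red round bar, 12 mm diameter, 114 mm clear between the arms, parallel to jig y, 165 mm from the hinge axis; on the jig -x side of the mortise when shut. Axes turn with the guard
- rack: Fixed post rack of two pale rails along rack y, 180 long, 30 wide, tops 35 mm above the bench, 24 mm slot between them, on a plywood base 90 x 180 x 6 mm; origin at the centre of its underside. Turned up to 0.4 rad
- post: Dark brown wooden post to carry, 0.07 to 0.14 kg: shank 40 x 40 mm, 90 high, above a tenon 20 (x) x 30 (y), 25 long. Origin: centre of the tenon's end face, 115 mm below the top; z up. Stands in the rack on its shoulders, origin 10 mm above the bench, x across the rails, 45 mm either side of the rack's middle. Fits the mortise with its x along jig x, either way round
- pale_post: The pale post of the same size in the other place of the rack: leave it there
- chisels: Fixed wooden block 150 (x) x 40 (y) x 55 mm with three chisels standing in it, handle tops 145 mm above the bench, between rack and jig; origin at the centre of its underside
- tape: Green tape measure, 70 x 45 x 60 mm, loose; origin under its centre
- hammer: Hammer lying on the bench, loose
- red_block: Red-brown block, 120 x 50 x 45 mm, loose
- glue: White glue bottle, 56 mm diameter, 150 mm high, loose, standing
- offcut1: Pale offcut 70 x 45 x 30 mm, loose
- offcut2: Pale offcut 50 x 40 x 40 mm, loose
Things that resemble listed ones, but are neither listed nor needed, are in the scene too. There is more than one size of the post; the one meant has the size given above. Leave any purple look-alike of the pale_post alone.

How it is judged:
By the outcome, as a careful person would: the job done as asked, in the order asked, and still so for the second after the job is handed in, while the arm keeps its last pose, push and grip.
It also fails if it takes over 64 s, if anything falls off the work surface, if the arm or the gripper's body presses on something with over 40 N, if the wrist force passes 120 N, or if a joint passes its speed limit or range.

## Robot

A 7-joint arm with a two-finger parallel gripper is mounted at the origin on the work surface. World frame = base frame: x ahead of the robot, y to its left, z up, the work surface at z = 0. Lengths are in m, angles in degrees, forces in N, time in s.
With the tool pointing down it reaches from about 0.425 to 0.875 m from the base axis. Payload 4.7 kg.
Tool frame: the origin (TCP) lies on the centre line of the jaws, within the pads' length; the fingertips stand 19 mm ahead of it and the grasp point (between the pads) is the TCP; z points along the fingers, y is the line along which they close (so a half turn about z gives the same grasp; the last joint's range is limited). The gripper opens to 87 mm and grips with 3 to 60 N. Pads are 19 mm wide; open, the fingers measure 117 mm over their backs; the gripper's body (75 mm by 190 mm) begins 51 mm behind the grasp point.
Start: joints at [74.089, 18.392, -4.016, 83.108, 1.295, 78.541, -3.26], TCP at [0.187, -0.623, 0.242] pointing down, gripper open.
Joint ranges: [-163.93, 163.93], [-17.29, 119.83], [-79.2, 71.16], [3.27, 140.29], [-89.18, 269.18], [5.43, 117.66], [-154.24, 154.24]. Speed limits (degrees/s): [147.25, 147.25, 180, 180, 180, 180, 180].

## Interface

Orientations are given as [roll, pitch, yaw] about the fixed x, y, z axes, in that order (R = Rz(yaw) Ry(pitch) Rx(roll)).
In Python, from cell import env, imaging gives the robot as it stands.
- The arm moves only by the shell command python3 -m crank 'ROWS' [OPENING] [FORCE]. ROWS is JSON, a list of rows, each an object of numbers: "x", "y", "z": the shift along the tool's x, y, z in m; "turn": the turn about the tool's z in rad. In form: [{"x": .., "y": .., "z": .., "turn": ..}, ...]. A call has 1 to 12 rows; each row is the pose to reach, as a shift and turn from the pose commanded when the call began, along the tool's axes at that moment; what a row does not reach only later rows make up. A row lasts 1/8 s, in which the tool goes at most 62.5 mm and 10.7 degrees, less where a joint would pass 70% of its speed; a pose out of reach is approached as far as the arm can. A call with a gripper value outside its range is refused whole. OPENING is the finger opening in m, from 0 to 0.087, set as the call begins (- or left out, the last holds). The fingers move at their own pace and stop on an object; FORCE is the grip in N (left out, the last holds). Time passes only in rows, so rows that repeat a pose let the fingers close. It gives the time, the measured TCP pose, the force, the opening and the grip force at its end, in the units of the state.
- env.get_obs(): the state, without advancing time (a new reading comes with each control period).
- imaging.read_camera(name): name is "scene" or "top" or "wrist"; returns the picture (384x512x3 uint8, red, green, blue); there is no depth.
- imaging.get_calibration(name): a dict with "camera_matrix" (3x3 intrinsics, pixels), "position" and "attitude" of the camera in the world. Camera axes: x right, y up, looking along -z (the intrinsics and any distortion apply to the point x, -y, -z); pixel columns grow to the right and rows downward; lengths in m; the calibration is good to about 2 mm. The wrist camera is an equidistant fisheye: a pixel r from the principal point sees the ray r / f radians off the axis. A picture is of the moment at which its call begins: read the wrist's pose just before it. get_calibration takes no time and is no camera call; for the wrist camera it gives the pose at the moment of the call.
- env.sign_off(): hands the job in; it is judged then, once.
The state is a dict: "time_s": time; "qpos": joint angles; "joint_velocities": joint speeds; "effort": joint torques, N m; "tool_pos": TCP position; "tool_rot": TCP orientation; "force": force on the tool from outside, world axes, zero at the start; "wrist_torque": the same for the moment, N m; "grip_width": finger opening in m; "grasp_force": force on a finger pad.
Only numpy, scipy, OpenCV 4.12 (cv2) and the standard library are available. Lean on these libraries where they do the work, as an engineer would, in place of code of your own. Each camera call takes 0.05 s, during which the arm holds its last target. There are 200 camera calls.

## Working session

There is one attempt and no reset: what is moved stays moved. The work goes in short steps, Python scripts to look and compute and a shell command to move; the robot and the scene stay as the last step left them, time stands still between calls to the robot, and variables do not carry over. Pictures are saved under pics/ and viewed, at most 10 in all, crops included, and the job is handed in when it is done.

```bash
ls; mkdir -p pics; python3 - <<'E'
from cell import env, imaging
import cv2, numpy as np
o=env.get_obs(); print(o)
for n in ["scene","top"]:
    im=imaging.read_camera(n); cv2.imwrite(f"pics/{n}0.png",im[:,:,::-1])
    c=imaging.get_calibration(n); print(n,c)
print(imaging.get_calibration("wrist"))
a=cv2.imread("pics/top0.png"); cv2.imwrite("pics/top0b.png",cv2.resize(a,(800,600),interpolation=cv2.INTER_CUBIC))
a=cv2.imread("pics/scene0.png"); cv2.imwrite("pics/scene0b.png",cv2.resize(a,(800,600),interpolation=cv2.INTER_CUBIC))
E
```

```text
pics
{'time_s': 0.0, 'qpos': array([74.08741236, 18.43881673, -4.01625057, 83.17309698,  1.29557824,
       78.53865123, -3.26101025]), 'joint_velocities': array([ 0.03827366, -0.00571823, -0.01821467, -0.0828875 , -0.06254663,
        0.00832575,  0.00787507]), 'effort': array([ 1.28317497e-04, -4.91288102e+01, -4.03756108e-01, -3.12526596e+01,
       -6.37706439e-02,  4.37250466e-02,  1.82085482e-04]), 'tool_pos': array([ 0.18682344, -0.62206028,  0.24048012]), 'tool_rot': array([-1.79894708e+02,  5.89082906e-03,  1.67220902e+01]), 'force': array([ 0.49286765, -0.71839542,  0.49759097]), 'wrist_torque': array([ 0.08531798, -0.02149522, -0.02772016]), 'grasp_force': 0.0, 'grip_width': 0.08716277043956461}
scene {'camera_matrix': array([[358.62006849,   0.        , 256.82525322],
       [  0.        , 358.62006849, 188.22333256],
       [  0.        ,   0.        ,   1.        ]]), 'position': array([1.50291098, 0.25874387, 0.82977854]), 'attitude': array([ 51.21951343,   0.6432373 , 104.00140364])}
top {'camera_matrix': array([[388.18407232,   0.        , 254.19268272],
       [  0.        , 388.18407232, 193.17637364],
       [  0.        ,   0.        ,   1.        ]]), 'position': array([0.37550766, 0.0196286 , 1.35853229]), 'attitude': array([ 10.31921781,  -0.71832583, -91.34452506])}
{'camera_matrix': array([[297.31863964,   0.        , 253.94198811],
       [  0.        , 297.31863964, 190.34306048],
       [  0.        ,   0.        ,   1.        ]]), 'position': array([ 0.25737454, -0.59977904,  0.38425051]), 'attitude': array([-15.57999396,   0.07420938, -73.21097799])}
```

View pics/top0b.png

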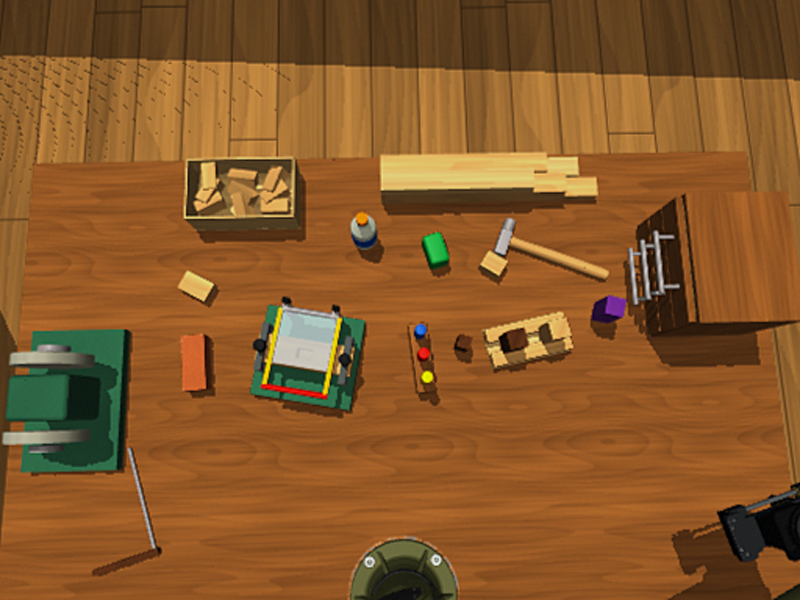

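View pics/scene0b.png

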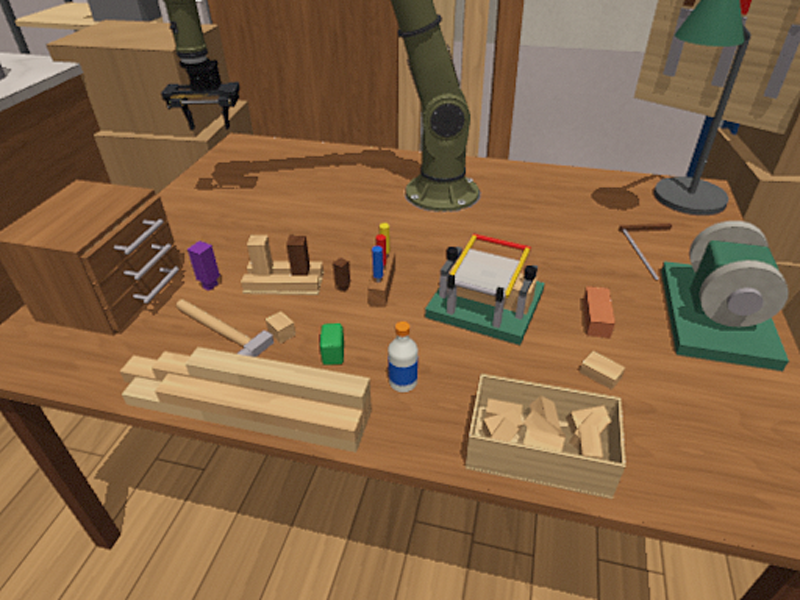

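The top view (800x600 scale) shows the jig at (310,350) with its red bar at the robot side (263,387)-(327,397) and knobs at (260,345) and (345,360). The rack is at (527,340), with the dark post at (513,340) and the pale one at (553,330). The chisels are at (422,355), and the small dark decoy is at (463,343). The scene view agrees.

```bash
cat > h.py <<'E'
import cv2, numpy as np
from scipy.spatial.transform import Rotation as R
from cell import env, imaging
def ray(c,uv,fish=False):
    K=c["camera_matrix"]; x=(uv[0]-K[0,2])/K[0,0]; y=(uv[1]-K[1,2])/K[1,1]
    if fish:
        t=np.hypot(x,y); s=np.sin(t)/t if t>1e-9 else 1.; d=np.array([x*s,-y*s,-np.cos(t)])
    else: d=np.array([x,-y,-1.])
    d=R.from_euler("xyz",c["attitude"],degrees=True).apply(d); return np.array(c["position"]),d/np.linalg.norm(d)
def onz(c,uv,z,fish=False):
    p,d=ray(c,uv,fish); return p+d*(z-p[2])/d[2]
def tri(*rays):
    A=sum(np.eye(3)-np.outer(d,d) for p,d in rays); b=sum((np.eye(3)-np.outer(d,d))@p for p,d in rays)
    x=np.linalg.solve(A,b); return x,[np.linalg.norm(np.cross(x-p,d)) for p,d in rays]
def blobs(m,amin=15):
    n,l,s,c=cv2.connectedComponentsWithStats(m.astype(np.uint8)); 
    return [(s[i],c[i],l==i) for i in range(1,n) if s[i,4]>=amin]
def proj(c,P,fish=False):
    K=c["camera_matrix"]; q=R.from_euler("xyz",c["attitude"],degrees=True).inv().apply(np.asarray(P)-c["position"])
    x,y,z=q[0],-q[1],-q[2]
    if fish:
        r=np.hypot(x,y); t=np.arctan2(r,z); return K[0,2]+K[0,0]*t*x/r, K[1,2]+K[1,1]*t*y/r
    return K[0,2]+K[0,0]*x/z, K[1,2]+K[1,1]*y/z
E
python3 - <<'E'
from h import *
for n in ["top","scene"]:
    im=cv2.imread(f"pics/{n}0.png"); h=cv2.cvtColor(im,cv2.COLOR_BGR2HSV).astype(int); H,S,V=h[...,0],h[...,1],h[...,2]
    c=imaging.get_calibration(n); win=np.zeros(H.shape,bool)
    if n=="top": win[185:275,155:385]=1
    else: win[140:225,140:370]=1
    for name,m,z in [("red",((H<4)|(H>176))&(S>190)&(V>120),.11),("green",(H>60)&(H<85)&(S>80)&(V>35)&(V<130),.03),("black",(V<45),.125),("dark",(H<14)&(S>80)&(V<75)&(V>=30),.125),("yellow",(H>24)&(H<33)&(S>200)&(V>140),.11),("pale",(H>12)&(H<24)&(S>60)&(S<150)&(V>150),.035)]:
        for s,ct,l in blobs(m&win,20):
            ys,xs=np.nonzero(l); r=cv2.minAreaRect(np.c_[xs,ys].astype(np.float32)); b=cv2.boxPoints(r)
            print(n,name,s[4],ct.round(1),"box",b.round(0).astype(int).tolist(), "w@z",onz(c,ct,z).round(3)[:2])
a=cv2.imread("pics/top0.png")[185:275,150:400]; b=cv2.imread("pics/scene0.png")[135:225,140:370]
a=cv2.resize(a,(800,288),interpolation=cv2.INTER_CUBIC);b=cv2.resize(b,(800,312),interpolation=cv2.INTER_CUBIC)
cv2.imwrite("pics/crop.png",np.vstack([a,b]))
E
```

```text
top red 41 [270.8 225.7] box [[267, 226], [271, 221], [276, 226], [271, 230]] w@z [ 0.495 -0.052]
top red 132 [187.4 249.8] box [[167, 248], [167, 245], [208, 252], [208, 255]] w@z [0.424 0.215]
top green 72 [173.2 201. ] box [[169, 206], [171, 195], [177, 196], [175, 207]] w@z [0.596 0.278]
top green 775 [207.9 239.6] box [[160, 251], [169, 194], [233, 205], [224, 262]] w@z [0.46  0.158]
top green 393 [189.6 241.8] box [[171, 245], [173, 233], [208, 239], [206, 250]] w@z [0.454 0.22 ]
top black 58 [322.8 219.8] box [[318, 215], [323, 213], [328, 224], [323, 226]] w@z [ 0.508 -0.219]
top black 59 [166.1 221.2] box [[160, 223], [164, 216], [172, 219], [168, 227]] w@z [0.515 0.281]
top black 48 [220.2 230. ] box [[215, 230], [220, 225], [226, 230], [221, 236]] w@z [0.483 0.109]
top dark 29 [348.3 229.7] box [[338, 231], [338, 228], [357, 228], [357, 231]] w@z [ 0.475 -0.298]
top yellow 126 [173.9 221. ] box [[167, 244], [178, 197], [181, 197], [170, 244]] w@z [0.517 0.259]
top yellow 124 [212.3 227.1] box [[206, 251], [216, 203], [218, 203], [209, 251]] w@z [0.494 0.136]
top yellow 42 
[... 3702 characters left out ...]
scene pale 196 [357.4 193.7] box [[343, 182], [369, 182], [369, 204], [343, 204]] w@z [0.495 0.356]
scene pale 21 [195.8 205.8] box [[191, 207], [192, 202], [201, 204], [200, 208]] w@z [ 0.683 -0.165]
scene pale 295 [351.7 217.3] box [[322, 206], [369, 206], [369, 224], [322, 224]] w@z [0.62  0.342]
scene pale 86 [193.5 214.9] box [[185, 209], [202, 209], [202, 221], [185, 221]] w@z [ 0.726 -0.156]
scene pale 22 [225.7 218.5] box [[222, 219], [227, 215], [230, 218], [226, 223]] w@z [ 0.719 -0.049]
scene pale 29 [292.9 222.9] box [[286, 224], [286, 219], [302, 219], [302, 224]] w@z [0.688 0.164]
scene pale 33 [317.5 221.1] box [[312, 224], [312, 218], [323, 218], [323, 224]] w@z [0.662 0.238]
```

View pics/crop.png

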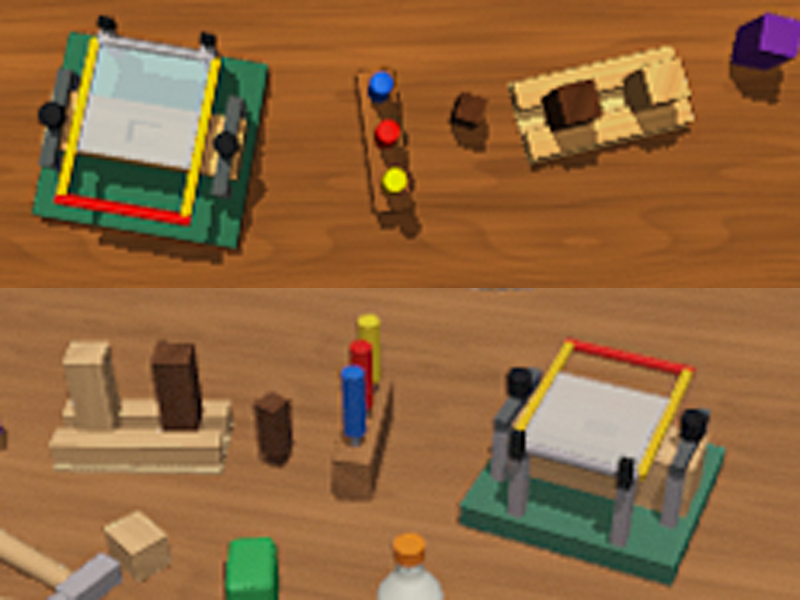

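The crop's top half shows the knobs, the bar, the four guard corners, the dark post's top at (575,100) and the chisel row. I'll triangulate the knobs and the bar.

```bash
python3 - <<'E'
from h import *
T=imaging.get_calibration("top");S=imaging.get_calibration("scene")
f=lambda n,a,b:(print(n,*[np.round(v,4) for v in tri(ray(T,a),ray(S,b))]),tri(ray(T,a),ray(S,b))[0])[1]
kl=f("knobL",(166.1,221.2),(338.8,174.2)); kr=f("knobR",(220.2,230),(289,162.2)); b=f("bar",(187.4,249.8),(320.4,154.6))
m=(kl+kr)/2; d=kl-kr; yaw=np.arctan2(-d[0],d[1]); print("mid",m,"dist",np.linalg.norm(d),"yaw",np.degrees(yaw))
bl=onz(T,(167.5,246.5),b[2]);br=onz(T,(207.5,253.3),b[2]);d2=bl-br;print("bar yaw",np.degrees(np.arctan2(-d2[0],d2[1])),np.linalg.norm(d2))
c,s=np.cos(yaw),np.sin(yaw);v=b-m;print("bar in jig",c*v[0]+s*v[1],-s*v[0]+c*v[1],b[2])
# green base corners top view at z .03
for uv in [(160,251),(224,262),(233,205),(169,194)]: print("g",onz(T,uv,.03).round(4))
for n,uv in [("blue",(150+381/3.2,185+84/3.2)),("red",(150+387/3.2,185+132/3.2)),("yel",(150+395/3.2,185+180/3.2))]: print(n,onz(T,uv,.145).round(3))
# rack top corners
rc=[onz(T,(150+u/3.2,185+v/3.2),.035) for u,v in [(509,83),(672,47),(692,122),(533,165)]]; print(np.round(rc,3),np.mean(rc,0))
f("darktop",(150+576/3.2,185+96/3.2),(140+177/3.478,135+(345-288)/3.478))
for uv in [(150+580/3.2,185+90/3.2)]:print(onz(T,uv,.125))
f("pale",(150+655/3.2,185+80/3.2),(140+90/3.478,135+(345-288)/3.478))
E
```

```text
knobL [0.5155 0.2826 0.121 ] [0.0007 0.0007]
knobR [0.4835 0.1105 0.1207] [0.0007 0.0007]
bar [0.4233 0.2122 0.1286] [0. 0.]
mid [0.49951631 0.1965637  0.12084281] dist 0.1750613078050122 yaw -10.513179055132214
bar yaw -10.84517035821204 0.12736737150642702
bar in jig -0.07775709092796787 0.0015146014566875584 0.1285538662018474
g [0.4253 0.32   0.03  ]
g [0.3836 0.1045 0.03  ]
g [0.577  0.0715 0.03  ]
g [0.6203 0.2928 0.03  ]
blue [ 0.537 -0.046  0.145]
red [ 0.49  -0.051  0.145]
yel [ 0.443 -0.057  0.145]
[[ 0.55  -0.19   0.035]
 [ 0.585 -0.369  0.035]
 [ 0.504 -0.385  0.035]
 [ 0.462 -0.211  0.035]] [ 0.52506858 -0.28870232  0.035     ]
darktop [ 0.5211 -0.2373  0.1385] [0.0023 0.0023]
[ 0.52942631 -0.24676409  0.125     ]
pale [ 0.5372 -0.3219  0.1355] [0.0019 0.0019]
```

```bash
python3 -m crank '[{"x":0.2,"y":-0.12,"z":-0.08,"turn":0.04},{"x":0.426,"y":-0.261,"z":-0.08,"turn":0.08},{"x":0.426,"y":-0.261,"z":-0.08,"turn":0.08},{"x":0.426,"y":-0.261,"z":-0.08,"turn":0.08},{"x":0.426,"y":-0.261,"z":-0.08,"turn":0.08},{"x":0.426,"y":-0.261,"z":-0.08,"turn":0.08},{"x":0.426,"y":-0.261,"z":-0.08,"turn":0.08},{"x":0.426,"y":-0.261,"z":-0.08,"turn":0.08},{"x":0.426,"y":-0.261,"z":-0.08,"turn":0.08},{"x":0.426,"y":-0.261,"z":-0.08,"turn":0.08},{"x":0.426,"y":-0.261,"z":-0.08,"turn":0.08},{"x":0.426,"y":-0.261,"z":-0.08,"turn":0.08}]'
python3 - <<'E'
from h import *
import json
c=imaging.get_calibration("wrist"); im=imaging.read_camera("wrist"); cv2.imwrite("pics/w1.png",im[:,:,::-1])
json.dump({k:np.array(v).tolist() for k,v in c.items()},open("w1.json","w"))
cv2.imwrite("pics/w1b.png",cv2.resize(im[:,:,::-1],(800,600),interpolation=cv2.INTER_CUBIC)); print(c["position"],c["attitude"],env.get_obs()["tool_pos"])
E
```

```text
time_s: 1.6
tool_pos: [0.5188, -0.2517, 0.3212]
tool_rot: [180.0, 0.0, 12.0]
force: [-0.5, -0.0, 1.5]
grip_width: 0.0869
grasp_force: 0.0
[ 0.59086317 -0.23508197  0.46487608] [-1.56199208e+01 -3.44538831e-02 -7.79780786e+01] [ 0.51897527 -0.25144725  0.32138683]
```

View pics/w1b.png

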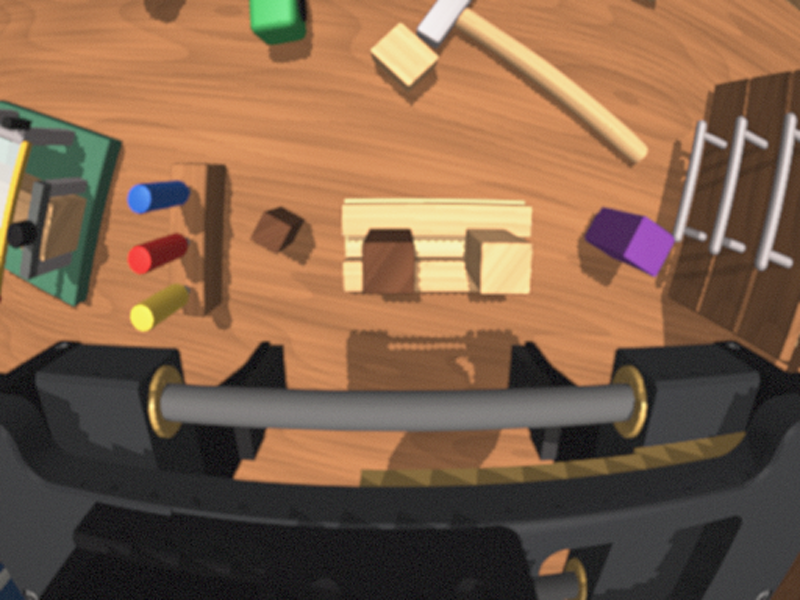

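The wrist view (800x600) shows the dark post's top face at (363,248)-(414,295), aligned with the image axes, so yaw 12° is about right. The pale post is at (480,240)-(530,293), and the rack spans (343,202)-(529,293).

```bash
python3 - <<'E'
from h import *
import json
c=json.load(open("w1.json")); c={k:np.array(v) for k,v in c.items()}
k=.64
im=cv2.imread("pics/w1.png"); crop=im[140:195,210:350].astype(int)
g=im[...,2].astype(int)
print("row170",g[172,222:275].tolist()); print("row180",g[180,222:275].tolist()); print("col248",g[140:196,240].tolist());print("col256",g[140:196,256].tolist())
P=[onz(c,(u*k,v*k),.125,True) for u,v in [(363,247),(414,247),(413,295),(363,293)]]; print(np.round(P,4),np.mean(P,0))
print([np.linalg.norm(P[i]-P[i-1]).round(4) for i in range(4)])
Q=[onz(c,(u*k,v*k),.035,True) for u,v in [(343,205),(531,207),(529,293),(343,291)]]; print(np.round(Q,4),[np.linalg.norm(Q[i]-Q[i-1]).round(4) for i in range(4)])
for a,b in [(0,1),(3,2)]:
  d=Q[a]-Q[b];print("yaw",np.degrees(np.arctan2(-d[0],d[1])))
for a,b in [(0,1),(3,2)]:
  d=P[a]-P[b];print("yawP",np.degrees(np.arctan2(-d[0],d[1])))
# pixel guesses of knobR and compare
print("knobR",onz(c,(22*k,235*k),.131,True))
E
```

```text
row170 [245, 245, 245, 245, 245, 245, 245, 246, 247, 231, 167, 129, 134, 130, 130, 131, 135, 135, 134, 128, 126, 120, 124, 124, 123, 124, 128, 129, 128, 130, 132, 135, 137, 137, 140, 143, 143, 145, 146, 149, 145, 147, 139, 151, 174, 191, 216, 239, 245, 246, 245, 245, 245]
row180 [246, 245, 245, 245, 245, 245, 245, 246, 247, 234, 171, 134, 135, 132, 126, 122, 120, 123, 122, 125, 122, 125, 131, 129, 132, 130, 135, 139, 139, 141, 143, 144, 146, 147, 148, 148, 146, 146, 136, 131, 133, 131, 128, 146, 171, 196, 224, 242, 246, 245, 245, 245, 245]
col248 [245, 245, 245, 246, 248, 240, 178, 98, 69, 66, 71, 76, 68, 74, 82, 114, 133, 140, 138, 140, 140, 139, 136, 135, 131, 134, 130, 132, 135, 130, 138, 136, 134, 134, 130, 126, 123, 120, 123, 124, 122, 121, 125, 128, 126, 129, 125, 129, 153, 175, 183, 192, 189, 190, 193, 197]
col256 [245, 245, 246, 246, 247, 238, 171, 94, 66, 67, 74, 70, 64, 65, 80, 105, 120, 124, 123, 127, 126, 129, 128, 130, 129, 130, 133, 131, 134, 136, 136, 138, 140, 141, 142, 143, 145, 145, 149, 149, 148, 148, 145, 145, 142, 137, 131, 120, 111, 116, 117, 115, 123, 154, 183, 193]
[[ 0.5307 -0.2225  0.125 ]
 [ 0.5385 -0.2595  0.125 ]
 [ 0.5024 -0.2667  0.125 ]
 [ 0.496  -0.2293  0.125 ]] [ 0.51691397 -0.24448661  0.125     ]
[np.float64(0.0353), np.float64(0.0378), np.float64(0.0369), np.float64(0.038)]
[[ 0.5499 -0.1932  0.035 ]
 [ 0.5869 -0.3663  0.035 ]
 [ 0.5049 -0.3868  0.035 ]
 [ 0.4689 -0.2085  0.035 ]] [np.float64(0.0824), np.float64(0.177), np.float64(0.0845), np.float64(0.182)]
yaw 12.07045724982147
yaw 11.417897876592537
yawP 11.941228370640836
yawP 9.633565637118638
knobR [0.48604751 0.09784652 0.131     ]
```

```bash
python3 -m crank '[{"x":0.002,"y":-0.06,"z":0.0,"turn":-0.15},{"x":0.002,"y":-0.12,"z":0.0,"turn":-0.3},{"x":0.002,"y":-0.18,"z":0.0,"turn":-0.45},{"x":0.002,"y":-0.24,"z":0.0,"turn":-0.6},{"x":0.002,"y":-0.30,"z":0.0,"turn":-0.75},{"x":0.002,"y":-0.36,"z":0.02,"turn":-0.9},{"x":0.002,"y":-0.42,"z":0.05,"turn":-1.05},{"x":0.002,"y":-0.473,"z":0.08,"turn":-1.176},{"x":0.002,"y":-0.473,"z":0.09,"turn":-1.176},{"x":0.002,"y":-0.473,"z":0.09,"turn":-1.176},{"x":0.002,"y":-0.473,"z":0.09,"turn":-1.176}]' 0.036 10
python3 - <<'E'
from h import *
o=env.get_obs();print(o["tool_pos"],o["tool_rot"],o["qpos"].round(0))
c=imaging.get_calibration("wrist"); im=imaging.read_camera("wrist")
cv2.imwrite("pics/w2b.png",cv2.resize(im[:,:,::-1],(800,600),interpolation=cv2.INTER_CUBIC))
print(np.array(proj(c,[.4225,.2117,.128],True))/.64,np.array(proj(c,o["tool_pos"],True))/.64, np.array(proj(c,o["tool_pos"]-[0,0,.092],True))/.64)
E
```

```text
time_s: 3.02
tool_pos: [0.4235, 0.2112, 0.2322]
tool_rot: [179.9, 0.0, 79.3]
force: [0.3, -0.7, 0.1]
grip_width: 0.0361
grasp_force: 0.0
[0.42354802 0.2111661  0.23217913] [1.79938997e+02 3.85943098e-03 7.93051880e+01] [ 21.  -2. -49. 107.  -1.  75. -38.]
[394.42202737 306.62007672] [396.55504254 394.00409611] [396.45564984 313.7998    ]
```

View pics/w2b.png

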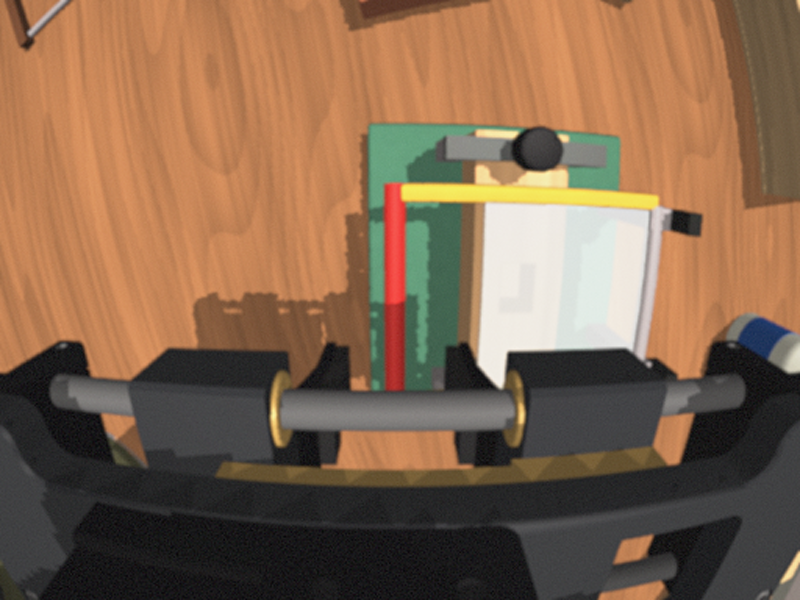

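The bar appears as the red column at x≈395, where I predicted it (394), and it sits centred between the fingers. Next I descend and grip it lightly.

```bash
python3 -m crank '[{"x":0,"y":0,"z":0.03,"turn":0},{"x":0,"y":0,"z":0.06,"turn":0},{"x":0,"y":0,"z":0.085,"turn":0},{"x":0,"y":0,"z":0.1,"turn":0},{"x":0,"y":0,"z":0.104,"turn":0},{"x":0,"y":0,"z":0.104,"turn":0},{"x":0,"y":0,"z":0.104,"turn":0}]'
python3 -m crank '[{"x":0,"y":0,"z":0,"turn":0},{"x":0,"y":0,"z":0,"turn":0},{"x":0,"y":0,"z":0,"turn":0},{"x":0,"y":0,"z":0,"turn":0}]' 0.008 12
```

```text
time_s: 3.95
tool_pos: [0.4231, 0.2131, 0.1284]
tool_rot: [179.9, -0.0, 79.5]
force: [0.2, -0.8, 0.0]
grip_width: 0.0364
grasp_force: 0.0
time_s: 4.45
tool_pos: [0.4226, 0.2128, 0.1276]
tool_rot: [180.0, -0.0, 79.5]
force: [0.5, -0.1, -0.1]
grip_width: 0.0119
grasp_force: 12.0
```

```bash
python3 -m crank '[{"x":0,"y":0.002,"z":-0.013,"turn":0},{"x":0,"y":0.005,"z":-0.026,"turn":0},{"x":0,"y":0.009,"z":-0.0385,"turn":0},{"x":0,"y":0.014,"z":-0.051,"turn":0},{"x":0,"y":0.02,"z":-0.0625,"turn":0},{"x":0,"y":0.027,"z":-0.0735,"turn":0},{"x":0,"y":0.035,"z":-0.0845,"turn":0},{"x":0,"y":0.043,"z":-0.0945,"turn":0},{"x":0,"y":0.0525,"z":-0.1035,"turn":0},{"x":0,"y":0.0625,"z":-0.112,"turn":0},{"x":0,"y":0.0625,"z":-0.112,"turn":0}]'
```

```text
time_s: 5.82
tool_pos: [0.4806, 0.2029, 0.2427]
tool_rot: [-179.6, 0.1, 79.6]
force: [-16.9, -0.8, 16.9]
grip_width: 0.0115
grasp_force: 12.0
```

```bash
python3 -m crank '[{"x":0,"y":0.0065,"z":-0.011,"turn":0},{"x":0,"y":0.018,"z":-0.0185,"turn":0},{"x":0,"y":0.0295,"z":-0.0245,"turn":0},{"x":0,"y":0.0415,"z":-0.03,"turn":0},{"x":0,"y":0.054,"z":-0.0345,"turn":0},{"x":0,"y":0.0665,"z":-0.0375,"turn":0},{"x":0,"y":0.0795,"z":-0.04,"turn":0},{"x":0,"y":0.093,"z":-0.041,"turn":0},{"x":0,"y":0.106,"z":-0.0415,"turn":0},{"x":0,"y":0.119,"z":-0.0405,"turn":0},{"x":0,"y":0.119,"z":-0.0405,"turn":0}]'
```

```text
time_s: 7.2
tool_pos: [0.6027, 0.1791, 0.2793]
tool_rot: [179.9, -0.0, 79.4]
force: [1.4, 0.7, 0.4]
grip_width: 0.0116
grasp_force: 12.0
```

```bash
python3 -m crank '[{"x":0,"y":0.0065,"z":0.001,"turn":0},{"x":0,"y":0.013,"z":0.002,"turn":0},{"x":0,"y":0.0175,"z":0.003,"turn":0},{"x":0,"y":0.022,"z":0.0045,"turn":0},{"x":0,"y":0.025,"z":0.005,"turn":0},{"x":0,"y":0.0275,"z":0.006,"turn":0},{"x":0,"y":0.0275,"z":0.006,"turn":0}]'
```

```text
time_s: 8.07
tool_pos: [0.6285, 0.1742, 0.2739]
tool_rot: [179.9, 0.0, 79.5]
force: [1.7, -1.9, 1.2]
grip_width: 0.0112
grasp_force: 12.0
```

```bash
python3 -m crank '[{"x":0,"y":0.002,"z":0.0005,"turn":0},{"x":0,"y":0.004,"z":0.001,"turn":0},{"x":0,"y":0.004,"z":0.001,"turn":0}]'
python3 -m crank '[{"x":0,"y":0.002,"z":0.0005,"turn":0},{"x":0,"y":0.004,"z":0.001,"turn":0},{"x":0,"y":0.004,"z":0.001,"turn":0}]'
```

```text
time_s: 8.45
tool_pos: [0.6291, 0.1742, 0.2737]
tool_rot: [-179.7, 0.2, 79.6]
force: [-9.8, -2.9, 8.0]
grip_width: 0.0116
grasp_force: 12.0
time_s: 8.82
tool_pos: [0.6294, 0.1744, 0.2734]
tool_rot: [-179.3, 0.3, 79.7]
force: [-21.4, -3.8, 14.9]
grip_width: 0.0118
grasp_force: 12.0
```

The guard is on its stop: the force rises while the bar stays put. I'll relax, release and rise.

```bash
python3 -m crank '[{"x":0,"y":-0.004,"z":-0.002,"turn":0},{"x":0,"y":-0.0065,"z":-0.002,"turn":0},{"x":0,"y":-0.0065,"z":-0.002,"turn":0}]'
python3 -m crank '[{"x":0,"y":0,"z":0,"turn":0},{"x":0,"y":0,"z":0,"turn":0},{"x":0,"y":0,"z":-0.02,"turn":0},{"x":0,"y":0,"z":-0.05,"turn":0},{"x":0,"y":0,"z":-0.08,"turn":0},{"x":0,"y":0,"z":-0.08,"turn":0},{"x":0,"y":0,"z":-0.08,"turn":0}]' 0.04 12
python3 - <<'E'
from h import *
o=env.get_obs();print(o["tool_pos"],o["tool_rot"],o["qpos"].round(0))
a=imaging.read_camera("top")[160:290,140:300,::-1]; b=imaging.read_camera("scene")[115:245,240:400,::-1]
cv2.imwrite("pics/g.png",np.hstack([cv2.resize(q,None,fx=2.5,fy=2.5,interpolation=cv2.INTER_CUBIC) for q in (a,b)]))
E
```

```text
time_s: 9.2
tool_pos: [0.629, 0.1744, 0.2737]
tool_rot: [-180.0, 0.0, 79.5]
force: [-2.7, -1.1, 0.3]
grip_width: 0.0117
grasp_force: 12.0
time_s: 10.07
tool_pos: [0.6295, 0.1746, 0.3542]
tool_rot: [180.0, -0.0, 79.5]
force: [0.5, 0.1, -0.2]
grip_width: 0.0398
grasp_force: 0.0
[0.62945607 0.17463327 0.35418212] [ 1.79973546e+02 -6.76386930e-03  7.95210959e+01] [ 14.  23. -45.  70.  16.  93. -39.]
```

View pics/g.png

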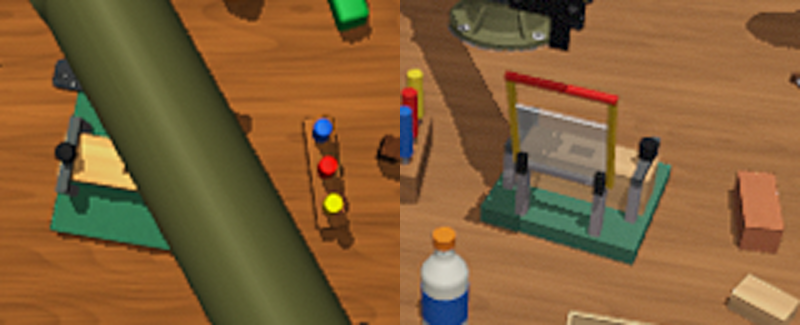

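The picture shows the guard standing open, leaning back past vertical. Next, over to the dark post.

```bash
python3 -m crank '[{"x":-0.06,"y":-0.004,"z":0,"turn":0.16},{"x":-0.12,"y":-0.01,"z":0,"turn":0.32},{"x":-0.18,"y":-0.014,"z":0,"turn":0.48},{"x":-0.24,"y":-0.019,"z":0.02,"turn":0.65},{"x":-0.30,"y":-0.024,"z":0.04,"turn":0.82},{"x":-0.36,"y":-0.029,"z":0.06,"turn":1.0},{"x":-0.41,"y":-0.033,"z":0.08,"turn":1.182},{"x":-0.4325,"y":-0.0343,"z":0.104,"turn":1.182},{"x":-0.4325,"y":-0.0343,"z":0.104,"turn":1.182},{"x":-0.4325,"y":-0.0343,"z":0.104,"turn":1.182},{"x":-0.4325,"y":-0.0343,"z":0.104,"turn":1.182}]' 0.07 12
python3 - <<'E'
from h import *
o=env.get_obs();print(o["tool_pos"],o["tool_rot"],o["qpos"].round(0))
c=imaging.get_calibration("wrist"); im=imaging.read_camera("wrist")
cv2.imwrite("pics/w3b.png",cv2.resize(im[:,:,::-1],(800,600),interpolation=cv2.INTER_CUBIC)); cv2.imwrite("pics/w3.png",im[:,:,::-1])
a=np.radians(11.8)
for sx,sy in [(-1,-1),(-1,1),(1,1),(1,-1)]:
    x,y=.02*sx,.02*sy; print(np.round(np.array(proj(c,[.517+x*np.cos(a)-y*np.sin(a),-.2445+x*np.sin(a)+y*np.cos(a),.125],True))/.64,1))
E
```

```text
time_s: 11.55
tool_pos: [0.5183, -0.2426, 0.2514]
tool_rot: [180.0, -0.1, 12.0]
force: [-0.2, 0.5, -0.5]
grip_width: 0.0704
grasp_force: 0.0
[ 0.51826368 -0.24262204  0.25135493] [ 1.79952142e+02 -1.05419881e-01  1.19772823e+01] [ 46.  10. -26.  93.   5.  78. -59.]
[433.3 329.5]
[368.5 329.3]
[367.7 265.6]
[435.  265.9]
```

View pics/w3b.png

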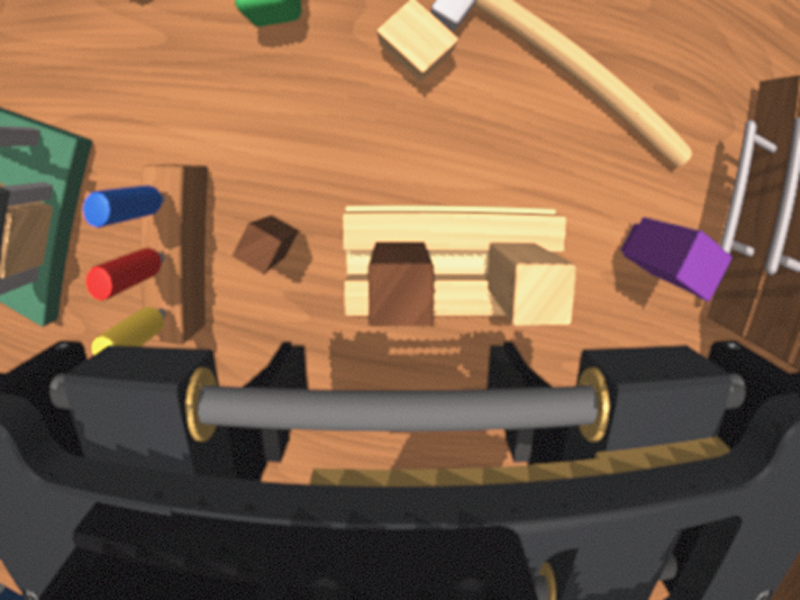

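The post's top face is at (369,263)-(434,325), within 2 mm of my estimate, so I'll nudge and descend.

```bash
python3 -m crank '[{"x":0,"y":0.002,"z":0.03,"turn":0},{"x":0,"y":0.002,"z":0.06,"turn":0},{"x":0,"y":0.002,"z":0.09,"turn":0},{"x":0,"y":0.002,"z":0.115,"turn":0},{"x":0,"y":0.002,"z":0.135,"turn":0},{"x":0,"y":0.002,"z":0.146,"turn":0},{"x":0,"y":0.002,"z":0.146,"turn":0},{"x":0,"y":0.002,"z":0.146,"turn":0}]'
python3 -m crank '[{"x":0,"y":0,"z":0,"turn":0},{"x":0,"y":0,"z":0,"turn":0},{"x":0,"y":0,"z":0,"turn":0},{"x":0,"y":0,"z":0,"turn":0},{"x":0,"y":0,"z":0,"turn":0}]' 0.03 25
```

```text
time_s: 12.6
tool_pos: [0.5181, -0.2467, 0.105]
tool_rot: [179.9, -0.1, 11.8]
force: [-0.2, 0.3, 0.0]
grip_width: 0.0701
grasp_force: 0.0
time_s: 13.22
tool_pos: [0.5173, -0.2464, 0.1041]
tool_rot: [180.0, 0.0, 11.8]
force: [0.0, 0.8, 0.9]
grip_width: 0.0397
grasp_force: 25.0
```

```bash
python3 -m crank '[{"x":0,"y":0,"z":-0.01,"turn":0},{"x":0,"y":0,"z":-0.025,"turn":0},{"x":0,"y":0,"z":-0.05,"turn":0},{"x":0,"y":0,"z":-0.08,"turn":0},{"x":0,"y":0,"z":-0.11,"turn":0},{"x":0,"y":0,"z":-0.14,"turn":0},{"x":0,"y":0,"z":-0.17,"turn":0},{"x":0,"y":0,"z":-0.195,"turn":0},{"x":0,"y":0,"z":-0.21,"turn":0},{"x":0,"y":0,"z":-0.215,"turn":0},{"x":0,"y":0,"z":-0.215,"turn":0}]'
```

```text
time_s: 14.6
tool_pos: [0.5172, -0.2464, 0.3187]
tool_rot: [-180.0, 0.0, 11.8]
force: [0.1, -0.1, -1.3]
grip_width: 0.0401
grasp_force: 25.0
```

```bash
python3 - <<'E'
from h import *
for n,(r0,r1,c0,c1) in {"top":(190,270,150,245),"scene":(140,220,265,360)}.items():
    im=imaging.read_camera(n)[:,:,::-1].copy(); cv2.imwrite(f"pics/{n}1.png",im)
    q=cv2.resize(im[r0:r1,c0:c1],None,fx=4.2,fy=4.2,interpolation=cv2.INTER_CUBIC)
    try: Z.append(q)
    except NameError: Z=[q]
cv2.imwrite("pics/m.png",np.hstack(Z)); print(Z[0].shape)
E
```

```text
(336, 399, 3)
```

View pics/m.png

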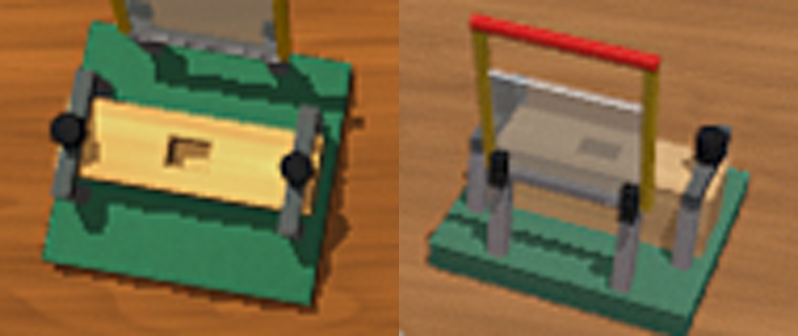

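The left half shows the mortise mouth in the beam, corners about (172,135), (212,142), (206,170), (165,163). In the scene half it appears through the open plate at about (600,148).

```bash
python3 - <<'E'
from h import *
T=imaging.get_calibration("top");S=imaging.get_calibration("scene")
k=4.2
P=[onz(T,(150+(u-1.6)/k,190+(v-1.6)/k),.09) for u,v in [(172,135),(212,142),(206,171),(165,163)]]
print(np.round(P,4),np.mean(P,0)[:2],[np.linalg.norm(P[i]-P[i-1]).round(4) for i in range(4)])
print("scene",onz(S,(265+199.5/k,140+146.5/k),.09), "tri",tri(ray(T,(194.5,226.)),ray(S,(265+199.5/k,140+146.5/k))))
print("proj of est", proj(T,[.4995,.1966,.09]))
im=cv2.imread("pics/top1.png"); h=cv2.cvtColor(im,cv2.COLOR_BGR2HSV); 
m=np.zeros(im.shape[:2],np.uint8); m[210:242,168:226]=1
pale=((h[...,2]>170)&(h[...,1]<190)&(m>0)).astype(np.uint8)
s,ct,l=max(blobs(pale),key=lambda b:b[0][4]); ys,xs=np.nonzero(l)
r=cv2.minAreaRect(np.c_[xs,ys].astype(np.float32)); print(r, [onz(T,b,.09)[:2].round(4).tolist() for b in cv2.boxPoints(r)], onz(T,r[0],.09))
# long-edge lines of the beam: top and bottom edge per column
for nm,f in [("up",np.min),("dn",np.max)]:
    cols=np.arange(182,208); e=[f(ys[xs==c])+(-.5 if nm=="up" else .5) for c in cols]; p=np.polyfit(cols,e,1)
    A=onz(T,(180,np.polyval(p,180)),.09);B=onz(T,(210,np.polyval(p,210)),.09); d=A-B; print(nm,A,B,"yaw",np.degrees(np.arctan2(-d[0],d[1])))
for n in ("top1","scene1"):
    im=cv2.imread(f"pics/{n}.png"); V=im.max(2); w=np.zeros(V.shape,bool)
    if n=="top1": w[212:238,155:230]=1
    else: w[160:190,420:445]=1; w[165:185,325:350]=1
    for s,ct,l in blobs((V<45)&w,25): print(n,s[4],ct)
E
```

```text
[[0.5154 0.2086 0.09  ]
 [0.5093 0.1775 0.09  ]
 [0.4868 0.1821 0.09  ]
 [0.4938 0.2139 0.09  ]] [0.5013347  0.19555034] [np.float64(0.0223), np.float64(0.0317), np.float64(0.0229), np.float64(0.0325)]
scene [0.49651262 0.19683822 0.09      ] tri (array([0.50086228, 0.19622073, 0.09299059]), [np.float64(0.0008935650852158519), np.float64(0.0008935650852158007)])
proj of est (np.float64(194.2350099441749), np.float64(226.55094881869476))
((194.29730224609375, 226.21621704101562), (48.66210174560547, 18.41268539428711), 9.462322235107422) [[0.4859, 0.2792], [0.5452, 0.2702], [0.5154, 0.1131], [0.4564, 0.1234]] [0.50058954 0.19640159 0.09      ]
up [0.53980612 0.24336813 0.09      ] [0.52124989 0.145149   0.09      ] yaw -10.698612899450625
dn [0.47882883 0.24271689 0.09      ] [0.46027929 0.14533819 0.09      ] yaw -10.784992647195386
top1 58 [166.03448276 221.18965517]
top1 47 [220.23404255 229.93617021]
scene1 56 [338.83928571 174.21428571]
scene1 31 [425.70967742 180.32258065]
```

```bash
python3 -m crank '[{"x":0.003,"y":-0.02,"z":0,"turn":0.02},{"x":0.009,"y":-0.055,"z":0,"turn":0.05},{"x":0.016,"y":-0.1,"z":0,"turn":0.09},{"x":0.024,"y":-0.145,"z":0,"turn":0.13},{"x":0.031,"y":-0.19,"z":0,"turn":0.17},{"x":0.039,"y":-0.235,"z":0,"turn":0.21},{"x":0.046,"y":-0.28,"z":0,"turn":0.25},{"x":0.053,"y":-0.325,"z":0,"turn":0.29},{"x":0.061,"y":-0.37,"z":0,"turn":0.33},{"x":0.067,"y":-0.41,"z":0,"turn":0.37},{"x":0.071,"y":-0.43,"z":0,"turn":0.393},{"x":0.072,"y":-0.4377,"z":0,"turn":0.393}]'
python3 -m crank '[{"x":0,"y":0,"z":0,"turn":0},{"x":0,"y":0,"z":0.03,"turn":0},{"x":0,"y":0,"z":0.06,"turn":0},{"x":0,"y":0,"z":0.085,"turn":0},{"x":0,"y":0,"z":0.097,"turn":0},{"x":0,"y":0,"z":0.1,"turn":0},{"x":0,"y":0,"z":0.1,"turn":0},{"x":0,"y":0,"z":0.1,"turn":0}]'
python3 - <<'E'
from h import *
o=env.get_obs();print(o["tool_pos"],o["tool_rot"],o["qpos"].round(0))
Z=[]
for n,(r0,r1,c0,c1) in {"top":(190,270,150,245),"scene":(100,220,265,360),"wrist":(150,330,160,360)}.items():
    im=imaging.read_camera(n)[:,:,::-1].copy(); cv2.imwrite(f"pics/{n}2.png",im)
    h=im[r0:r1,c0:c1]; Z.append(cv2.resize(h,None,fx=330/h.shape[0],fy=330/h.shape[0],interpolation=cv2.INTER_CUBIC))
q=np.hstack(Z[1:]); print([z.shape for z in Z]); cv2.imwrite("pics/m2.png",q)
E
```

```text
time_s: 16.2
tool_pos: [0.4976, 0.198, 0.3182]
tool_rot: [180.0, 0.1, -10.6]
force: [0.4, 0.3, -1.7]
grip_width: 0.0399
grasp_force: 25.0
time_s: 17.2
tool_pos: [0.4989, 0.1969, 0.22]
tool_rot: [-180.0, -0.1, -10.7]
force: [1.0, -0.2, -1.3]
grip_width: 0.0401
grasp_force: 25.0
[0.49893876 0.19692194 0.21998615] [-1.79967743e+02 -8.90601032e-02 -1.07253047e+01] [  19.    9.  -47.  100.    7.   74. -131.]
[(330, 392, 3), (330, 261, 3), (330, 367, 3)]
```

View pics/m2.png

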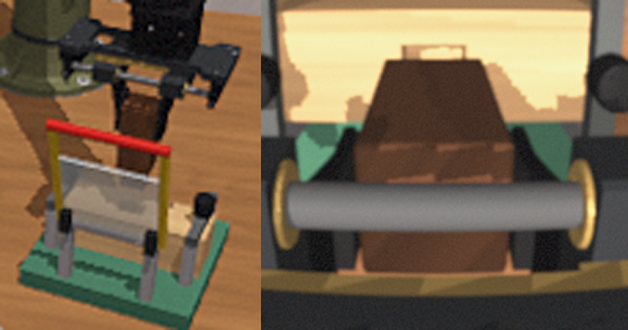

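The wrist half of the picture shows the post held straight, its shoulder edge at row 60 from x=390 to 484. Behind it are the mortise's far edge and corners at (403,45) and (467,45). I'll measure the relative offset.

```bash
python3 - <<'E'
from h import *
c=imaging.get_calibration("wrist"); o=env.get_obs(); im=cv2.imread("pics/wrist2.png"); g=im[...,2].astype(int)
for col in (250,256,262): print("col",col,g[168:192,col].tolist())
for r in (177,179): print("row",r,"L",g[r,228:246].tolist(),"R",g[r,264:284].tolist())
for r in (185,190,): print("row",r,"L",g[r,222:236].tolist(),"R",g[r,276:290].tolist())
for r in (270,285): print("row",r,"L",g[r,205:226].tolist(),"R",g[r,290:312].tolist())
print("topface col", g[225:300,235].tolist())
yaw=np.radians(-10.7); ex=np.array([np.cos(yaw),np.sin(yaw)]); ey=np.array([-ex[1],ex[0]]); M=np.array([.5003,.1963])
J=lambda u,v,z:(lambda p:((p[:2]-M)@ex*1e3,(p[:2]-M)@ey*1e3))(onz(c,(u,v),z,True))
print("tcp in jig",(o["tool_pos"][:2]-M)@ex*1e3,(o["tool_pos"][:2]-M)@ey*1e3)
zs=o["tool_pos"][2]-.0941+.025
for n,u,v,z in [("shL",230.4,182.7,zs),("shR",281.6,182.7,zs),("moL",237.5,174.5,.09),("moR",272.4,174.5,.09)]: print(n,np.round(J(u,v,z),1))
# predicted px
def px(x,y,z): p=M+ex*x+ey*y; return np.round(proj(c,[*p,z],True),1)
print("mortise far corners",px(.0115,.0165,.09),px(.0115,-.0165,.09),"beam far corners",px(.03,.06,.09),px(.03,-.06,.09))
E
```

```text
col 250 [247, 247, 246, 247, 247, 247, 235, 219, 229, 245, 247, 247, 250, 252, 182, 82, 61, 64, 68, 67, 67, 71, 66, 70]
col 256 [247, 247, 247, 247, 247, 246, 234, 223, 239, 247, 247, 247, 250, 252, 182, 85, 64, 67, 66, 68, 69, 70, 70, 67]
col 262 [246, 246, 247, 247, 247, 246, 233, 226, 239, 245, 247, 247, 250, 252, 181, 82, 62, 66, 72, 71, 68, 69, 70, 66]
row 177 L [247, 247, 247, 246, 246, 247, 247, 248, 229, 171, 154, 189, 210, 215, 215, 213, 213, 214] R [244, 247, 247, 248, 247, 231, 197, 220, 243, 247, 247, 247, 247, 247, 247, 246, 247, 247, 247, 247]
row 179 L [247, 247, 247, 247, 247, 247, 248, 249, 235, 176, 155, 176, 197, 199, 198, 201, 199, 203] R [247, 247, 248, 248, 249, 236, 197, 221, 245, 248, 248, 248, 247, 247, 247, 247, 247, 247, 247, 247]
row 185 L [247, 247, 248, 251, 235, 150, 79, 68, 71, 70, 70, 73, 75, 71] R [72, 67, 65, 73, 108, 174, 220, 225, 222, 217, 218, 219, 229, 242]
row 190 L [247, 250, 240, 170, 96, 69, 70, 78, 77, 73, 74, 74, 74, 75] R [70, 70, 72, 69, 70, 69, 98, 145, 191, 215, 217, 214, 214, 214]
row 270 L [134, 134, 133, 134, 132, 132, 134, 134, 13
[... 216 characters left out ...]
9, 65, 86, 85, 84, 87, 95, 89, 92, 89, 91, 87, 85, 82] R [91, 89, 87, 79, 68, 55, 39, 37, 44, 53, 56, 58, 55, 52, 55, 57, 57, 52, 46, 34, 27, 21]
topface col [70, 76, 86, 104, 109, 108, 95, 90, 93, 90, 94, 91, 93, 91, 90, 93, 94, 95, 92, 89, 89, 101, 126, 132, 114, 81, 75, 84, 90, 98, 107, 110, 113, 119, 120, 127, 134, 135, 137, 139, 140, 142, 138, 136, 135, 136, 132, 129, 122, 115, 103, 89, 84, 77, 83, 84, 83, 85, 81, 81, 82, 81, 84, 84, 83, 85, 83, 86, 88, 80, 84, 85, 86, 110, 151]
tcp in jig -1.7098176660263742 0.24860862934418942
shL [18.3 19. ]
shR [ 18.3 -18.9]
moL [11.1 17. ]
moR [ 11.1 -15.9]
mortise far corners [238.  174.1] [273.1 174.1] beam far corners [191.8 155.1] [319.2 155.3]
```

```bash
cat > fit.py <<'E'
from h import *
from scipy.optimize import least_squares
c=imaging.get_calibration("wrist"); o=env.get_obs(); im=cv2.GaussianBlur(cv2.imread("pics/wrist2.png"),(3,1),0); g=im[...,2].astype(float)
yaw=np.radians(o["tool_rot"][2]); ex=np.array([np.cos(yaw),np.sin(yaw)]); ey=np.array([-ex[1],ex[0]]); t=o["tool_pos"]
def edge(a,lvl):  # subpixel crossing
    i=np.nonzero((a[:-1]-lvl)*(a[1:]-lvl)<0)[0]; i=i[0]; return i+(a[i]-lvl)/(a[i]-a[i+1])
rows=[]
sh=np.mean([176+edge(g[176:190,k],155) for k in range(240,272,4)])
L=[(r,215+edge(g[r,215:245],155)) for r in range(185,193)]
Rr=[(r,299-edge(g[r,270:300][::-1],145)) for r in range(185,190)]
print("shoulder row",sh,"L",np.round(L,1).tolist(),"R",np.round(Rr,1).tolist())
tp=[]
for k in (225,230,240,250,260,270,280,285):
    a=cv2.GaussianBlur(cv2.imread("pics/wrist2.png"),(1,3),0)[...,2].astype(float)[222:236,k]; tp.append(222+np.argmax(np.diff(a))+.5)
print("top row",tp)
uL=np.polyval(np.polyfit(*zip(*L),1),sh); uR=np.polyval(np.polyfit(*zip(*Rr),1),sh); print("uL,uR",uL,uR)
def P(x,y,z): return np.array(proj(c,[*(t[:2]+ex*x+ey*y),z],True))
tr=np.median(tp)
def res(p):
    dx,dz=p; zs=t[2]-.0691+dz; zt=t[2]+.0209+dz
    a,b=P(dx+.02,.02,zs),P(dx+.02,-.02,zs); q=P(dx+.02,0,zt)
    return [a[0]-uL,b[0]-uR,a[1]-sh,q[1]-tr]
s=least_squares(res,[0,0]);print("dx,dz mm",s.x*1e3,"res",s.fun.round(2))
E
python3 fit.py
```

```text
Traceback (most recent call last):
  File "fit.py", line 9, in <module>
    L=[(r,215+edge(g[r,215:245],155)) for r in range(185,193)]
              ~~~~^^^^^^^^^^^^^^^^^^
  File "fit.py", line 6, in edge
    i=np.nonzero((a[:-1]-lvl)*(a[1:]-lvl)<0)[0]; i=i[0]; return i+(a[i]-lvl)/(a[i]-a[i+1])
                                                   ~^^^
IndexError: index 0 is out of bounds for axis 0 with size 0
```

```bash
sed -i 's/range(185,193)/range(184,189)/; s/range(185,190)/range(184,189)/' fit.py; python3 fit.py
```

```text
Traceback (most recent call last):
  File "fit.py", line 9, in <module>
    L=[(r,215+edge(g[r,215:245],155)) for r in range(184,189)]
              ~~~~^^^^^^^^^^^^^^^^^^
  File "fit.py", line 6, in edge
    i=np.nonzero((a[:-1]-lvl)*(a[1:]-lvl)<0)[0]; i=i[0]; return i+(a[i]-lvl)/(a[i]-a[i+1])
                                                   ~^^^
IndexError: index 0 is out of bounds for axis 0 with size 0
```

```bash
sed -i 's/,155)/,155.3)/g; s/,145)/,145.3)/' fit.py; python3 fit.py
```

```text
shoulder row 181.94541352984209 L [[184.0, 227.3], [185.0, 227.0], [186.0, 226.7], [187.0, 226.3], [188.0, 226.0]] R [[184.0, 279.8], [185.0, 280.6], [186.0, 281.5], [187.0, 282.0], [188.0, 282.3]]
top row [np.float64(228.5), np.float64(227.5), np.float64(227.5), np.float64(226.5), np.float64(227.5), np.float64(227.5), np.float64(226.5), np.float64(225.5)]
uL,uR 227.95552456553645 278.59683224381314
dx,dz mm [ -2.76648218 -11.5605835 ] res [ 2.    2.65  0.56 -0.35]
```

```bash
cat >> fit.py <<'E'
print("---")
for dz in (0,-.006,-.012):
  for dx in (0,-.003):
    zs=t[2]-.0691+dz; zt=t[2]+.0209+dz
    print(dz,dx,"sh",P(dx+.02,.02,zs).round(1),P(dx+.02,-.02,zs).round(1),"top+x",P(dx+.02,.02,zt).round(1),P(dx+.02,-.02,zt).round(1),"top-x",P(dx-.02,.02,zt).round(1),P(dx-.02,-.02,zt).round(1))
G=cv2.imread("pics/wrist2.png")[...,2].astype(int)
print("r236",G[236,205:222].tolist(),G[236,288:305].tolist());print("r230",G[230,205:222].tolist(),G[230,288:305].tolist())
print("r292",G[292,205:222].tolist(),G[292,288:305].tolist())
print("c250",G[275:305,250].tolist(),"c265",G[275:305,265].tolist(), "c220", G[275:305,220].tolist())
S=imaging.get_calibration("scene")
for dz in (0,-.006,-.012):
  print("scene",dz,"shoulder",[np.round(proj(S,[*(t[:2]+ex*.02+ey*y),t[2]-.0691+dz]),1) for y in (.02,-.02)],"tenon",[np.round(proj(S,[*(t[:2]+ex*.01+ey*y),t[2]-.0941+dz]),1) for y in (.015,-.015)])
V=cv2.imread("pics/scene2.png"); print("scene cols 308,312,316,320")
for k in (308,312,316,320): print(V[140:182,k].max(1).tolist())
E
python3 fit.py | sed '1,/---/d'
```

```text
0 0 sh [228.7 182.7] [282.7 182.7] top+x [212.6 231. ] [301.1 231. ] top-x [217.2 302.2] [295.7 302.1]
0 -0.003 sh [228.8 186.6] [282.6 186.6] top+x [212.9 237.1] [300.7 237.1] top-x [217.5 306.8] [295.3 306.7]
-0.006 0 sh [229.3 180.7] [282.  180.8] top+x [214.3 226. ] [299.2 226. ] top-x [218.4 295.5] [294.3 295.4]
-0.006 -0.003 sh [229.4 184.6] [281.9 184.6] top+x [214.5 231.8] [298.9 231.8] top-x [218.7 300. ] [294.  299.9]
-0.012 0 sh [229.9 178.9] [281.3 179. ] top+x [215.8 221.3] [297.5 221.4] top-x [219.5 289.2] [293.  289.1]
-0.012 -0.003 sh [230.  182.7] [281.2 182.7] top+x [216. 227.] [297.1 227. ] top-x [219.8 293.6] [292.7 293.5]
r236 [32, 27, 29, 33, 29, 46, 65, 81, 88, 88, 89, 89, 88, 92, 87, 90, 92] [89, 89, 91, 93, 90, 92, 94, 86, 81, 69, 50, 32, 30, 29, 31, 16, 20]
r230 [20, 25, 20, 24, 29, 47, 64, 76, 84, 81, 83, 83, 85, 82, 80, 82, 78] [129, 127, 130, 129, 129, 127, 122, 117, 107, 92, 57, 33, 25, 22, 21, 29, 24]
r292 [49, 54, 52, 56, 51, 48, 83, 139, 170, 160, 122, 87, 82, 83, 83, 80, 81] [89, 91, 92, 89, 86, 108, 149, 159, 125, 72, 49, 50, 49, 56, 54, 52, 50]
c25
[... 861 characters left out ...]
, 52, 53, 53, 49, 114, 184, 145, 117, 122, 123, 127, 135, 131, 131, 131, 131, 125, 120, 124, 137, 159, 154, 151, 121, 123]
[61, 61, 60, 61, 62, 63, 60, 58, 49, 130, 218, 222, 184, 134, 71, 54, 64, 61, 61, 60, 60, 51, 113, 178, 115, 99, 99, 102, 123, 134, 131, 132, 130, 124, 120, 121, 120, 139, 159, 154, 148, 125]
[71, 63, 69, 68, 66, 64, 68, 65, 64, 52, 132, 216, 221, 181, 131, 71, 66, 64, 67, 70, 66, 65, 55, 117, 173, 109, 98, 98, 101, 119, 135, 129, 128, 135, 143, 125, 123, 130, 152, 158, 153, 148]
[69, 68, 54, 56, 53, 55, 53, 56, 53, 53, 39, 132, 217, 219, 179, 125, 43, 39, 33, 40, 79, 133, 160, 166, 177, 200, 138, 130, 132, 130, 134, 133, 136, 161, 159, 158, 157, 156, 161, 161, 158, 157]
```

Lateral (y) and yaw alignment already agree to within 0.5 mm. The x measurements call for about +1.3 mm. Now I lower to roughly 11 mm above the mouth.

```bash
python3 -m crank '[{"x":0.0013,"y":0,"z":0.005,"turn":0},{"x":0.0013,"y":0,"z":0.012,"turn":0},{"x":0.0013,"y":0,"z":0.019,"turn":0},{"x":0.0013,"y":0,"z":0.023,"turn":0},{"x":0.0013,"y":0,"z":0.0245,"turn":0},{"x":0.0013,"y":0,"z":0.0245,"turn":0},{"x":0.0013,"y":0,"z":0.0245,"turn":0},{"x":0.0013,"y":0,"z":0.0245,"turn":0}]'
python3 - <<'E'
from h import *
ps=[];rs=[];Z=[]
for n,(r0,r1,c0,c1) in {"scene":(110,210,275,355),"wrist":(130,330,150,360)}.items():
    o=env.get_obs(); ps.append(o["tool_pos"]);rs.append(o["tool_rot"])
    im=imaging.read_camera(n)[:,:,::-1].copy(); cv2.imwrite(f"pics/{n}3.png",im)
    h=im[r0:r1,c0:c1]; Z.append(cv2.resize(h,None,fx=400/h.shape[0],fy=400/h.shape[0],interpolation=cv2.INTER_CUBIC))
cv2.imwrite("pics/m3.png",np.hstack(Z)); t=np.mean(ps,0)
M=np.array([.5003,.1963]);yaw=np.radians(-10.7); ex=np.array([np.cos(yaw),np.sin(yaw)]); ey=np.array([-ex[1],ex[0]])
print("jig mm",(t[:2]-M)@ex*1e3,(t[:2]-M)@ey*1e3,"z",t[2],rs[0],o["force"])
S=imaging.get_calibration("scene")
print("mortise corners px",[np.round(proj(S,[*(M+ex*x+ey*y),.09]),1).tolist() for x,y in [(.0115,.0165),(.0115,-.0165),(-.0115,-.0165),(-.0115,.0165)]])
print("tenon end px",[np.round(proj(S,[*(t[:2]+ex*.0105+ey*y),t[2]-.0941]),1).tolist() for y in (.015,0,-.015)])
V=cv2.imread("pics/scene3.png")
for k in (308,310,312,314,316): print(k,V[158:186,k].max(1).tolist())
E
```

```text
time_s: 18.35
tool_pos: [0.4998, 0.1965, 0.1947]
tool_rot: [-180.0, -0.0, -10.7]
force: [0.7, 0.2, -0.8]
grip_width: 0.0393
grasp_force: 25.0
jig mm -0.5685538132689217 0.10196057106988374 z 0.19469153762369645 [-1.79999358e+02 -1.94969249e-02 -1.07260125e+01] [ 0.92447787  0.75970972 -1.79643075]
mortise corners px [[315.8, 178.5], [306.6, 176.2], [308.7, 172.5], [317.8, 174.8]]
tenon end px [[315.8, 175.7], [311.6, 174.6], [307.4, 173.5]]
308 [54, 54, 44, 114, 175, 118, 99, 102, 105, 102, 102, 107, 108, 105, 105, 106, 120, 119, 138, 159, 154, 151, 122, 126, 130, 130, 119, 103]
310 [62, 61, 55, 72, 140, 168, 94, 102, 103, 103, 101, 104, 99, 103, 101, 105, 115, 118, 130, 158, 156, 152, 135, 126, 130, 127, 119, 119]
312 [59, 64, 60, 48, 114, 176, 118, 98, 102, 101, 103, 102, 100, 100, 101, 99, 108, 121, 122, 141, 160, 151, 150, 122, 126, 130, 128, 121]
314 [67, 62, 66, 64, 78, 138, 172, 94, 103, 104, 103, 103, 101, 104, 101, 101, 104, 119, 118, 128, 158, 154, 154, 139, 126, 127, 131, 123]
316 [68, 69, 70, 65, 54, 117, 178, 111, 100, 104, 103, 101, 104, 100, 101, 100, 103, 111, 118, 123, 153, 157, 153, 147, 121, 131, 137, 136]
```

View pics/m3.png

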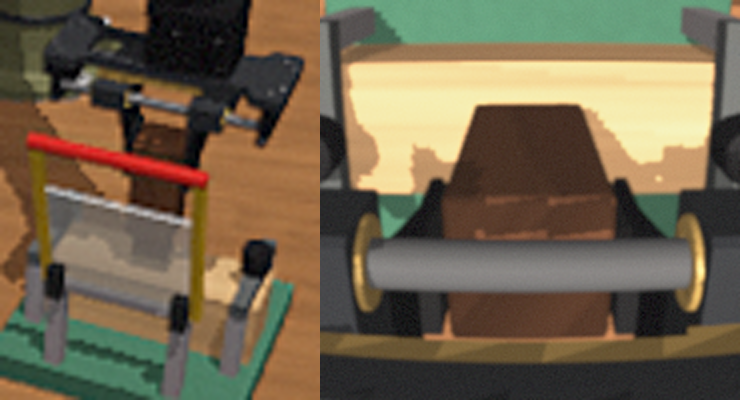

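The last picture shows the guard standing open. The post is upright over the beam, its tenon end at about row 174 in the scene image, a few pixels above the mouth's near rim (177). That matches the predicted gap of about 10.6 mm. Forces are near zero.

```bash
python3 -c "
from cell import env
print(env.get_obs()['time_s']); print(env.sign_off())"
```

```text
18.45
the job is handed in; nothing more can be done
None
```

The job is handed in at 18.45 s: the guard is back on its open stop, and the dark post is held upright over the mortise with its tenon end about 1 cm above the mouth, lined up to about 1 mm by the cameras, with the jig's x direction the least certain.

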